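# Find the free holder with the feeler blade

### The arm

A 7-joint arm with a two-finger parallel gripper is mounted at the origin on the work surface. World frame = base frame: x ahead of the robot, y to its left, z up, the work surface at z = 0. Lengths are in m, angles in rad, forces in N, time in s.
With the tool pointing down it reaches from about 0.4 to 0.875 m from the base axis. Payload 19.3 kg.
Tool frame: the origin (TCP) lies between the finger pads; the fingertips stand 8 mm ahead of it and the grasp point (between the pads) lies 11 mm behind it (bot.tip_extent is the x of the fingertips in the tool frame, in m); x points along the fingers, y is the direction in which the jaws open and shut, and the axes are right-handed (so a half turn about x gives the same grasp; the last joint's range is limited). The gripper opens to 85 mm and grips with 20 to 120 N. Pads are 22 mm wide; open, the fingers measure 114 mm over their backs; the gripper's body (76 mm by 85 mm) begins 54 mm behind the grasp point. The pads swing forward as they close: fully open they stand 13 mm farther back than shut.
Start: joints at [1.101, 0.521, -0.036, 1.599, 0.021, 1.021, -0.113], TCP at [0.243, -0.576, 0.239] pointing down, gripper open.
Joint ranges: [-2.91, 2.91], [-0.3, 2.13], [-1.5, 1.42], [0.17, 2.43], [-1.26, 4.41], [0.16, 1.93], [-2.52, 2.52]. Speed limits (rad/s): [1.89, 1.89, 2.39, 2.39, 3.01, 3.01, 3.01].

### API

Orientations are given as [roll, pitch, yaw] about the fixed x, y, z axes, in that order (R = Rz(yaw) Ry(pitch) Rx(roll)).
In Python, from workcell import telemetry, grab_frame, job, cut_out, pinpoint, bot gives the robot as it stands.
- The arm moves only by the tool send_rows, never from a script. Its argument "rows" is a list of rows, each an object of numbers: "dx", "dy", "dz": the shift along the tool's x, y, z in cm; "rx", "ry", "rz": the turn, a rotation vector about the tool's x, y, z in units of 10 degrees (1.0 is 10 degrees); "fingers": the closure, from -1 (fully open) to 1 (shut). In form: [{"dx": .., "dy": .., "dz": .., "rx": .., "ry": .., "rz": .., "fingers": ..}, ...]. A call has exactly 8 rows; each row is the pose to reach, as a shift and turn from the pose commanded when the call began, along the tool's axes at that moment; what a row does not reach only later rows make up. A row lasts 1/8 s, in which the tool goes at most 62.5 mm and 10.7 degrees, less where a joint would pass 70% of its speed; a pose out of reach is approached as far as the arm can. A call with a gripper value outside its range is refused whole. The fingers move at their own pace and stop on an object; "squeeze" is the grip in N (left out, the last holds). Time passes only in rows, so rows that repeat a pose let the fingers close, or fill a call up. It gives the time, the measured TCP pose, the force and the opening at its end, in the units of the state.
- telemetry.observe(): the state, without advancing time (a new reading comes with each control period).
- grab_frame(name): name is "side" or "top" or "wrist"; returns a dict with "pixels" (480x640x3 uint8, blue, green, red), "fx", "fy", "cx", "cy" (pixels), "k1" (the pictures are not rectified: a ray, as slopes to the right and down, at radius r is drawn at 1 + k1 r^2 times it, then the intrinsics apply), "R" (3x3) and "t" (3): a world point X has camera coordinates R X + t. Camera axes: x right, y down, z forward; pixel columns grow to the right and rows downward; lengths in m; the calibration is good to about 2 mm. A picture is of the moment at which its call begins. There is no depth.
- job.job_done(): hands the job in, once; it reports no verdict.
Trained networks look in a picture, given as the dict that the camera call returned (one of the last four; its "shot" number tells which), for a name from the list of things; names that differ only in an ending like _2 or _b are one class to them, and where a whole thing is asked for, a point or a joint stands for the part that bears it (a point fixed in the world has none). Each returns a list of dicts, best first, with "conf" (0 to 1); they miss things now and then, are a little off and sometimes report something else, mostly with a low value. They report only what shows in the picture. A call takes as long as a camera call.
- cut_out(picture, label): "pixels" (480x640 bool, what is visible of it) and "centre" ([column, row] in pixels, amid what is visible of it).
- pinpoint(picture, label): "centre" ([column, row] in pixels: a listed point, or the origin of a listed thing).
The state is a dict: "clock": time; "qpos": joint angles; "qd": joint speeds; "joint_efforts": joint torques, N m; "position": TCP position; "tool_rot": TCP orientation; "force": force on the tool from outside, world axes, zero at the start; "moment": the same for the moment, N m; "grip_width": finger opening in m.
Only numpy, scipy, OpenCV 4.12 (cv2) and the standard library are available. Lean on these libraries where they do the work, as an engineer would, in place of code of your own. Each camera call takes 0.05 s, during which the arm holds its last target.

### The job

One of the three movement holders on the watchmaker's bench still has a free, sprung jaw pad; the other two have seized. Take the feeler from its rack, slide its blade down between the jaws of the holders to feel which one lets it in and which jams, never forcing it, and leave the blade pushed fully home, its handle resting on the jaws, in the holder that takes it. Leave everything else on the bench where it is.

Things in the scene. Friction and masses are not known exactly. Their poses are not given: they have to be found in the camera images.
- feeler: black plastic handle 14 (x) x 26 (y) x 50 mm (z), upright, with a plain steel blade 3 (x) x 16 (y) x 34 mm hanging from the middle of its underside. Origin: middle of the handle's underside; z up, blade tip at z = -34 mm, handle top at +50 mm. Same when turned half round. 50 to 100 g. At the start it hangs in the rack, handle's underside on the rack's top.
- rack: dark wooden block 66 (x) x 50 (y) x 42 mm, fixed, with an upright slot 6 (x) x 22 mm (y) in its middle in which the feeler hangs; origin on the bench under its middle. It may stand anywhere in the row with the holders.
- holder_a: one of three outwardly identical steel holders, fixed, in a row with the rack in any order, yaw up to 0.4 rad. Dark base 80 x 50 x 6 mm, two upright jaws (each 16 mm thick, 40 mm long, tops 45 mm above the bench), brass thumbscrew on the -x side (not needed, does not turn). Origin: on the bench under the middle of the jaw gap; z up, the gap runs along y.
- holder_b: second holder, outwardly the same as holder_a, same frame; it may stand anywhere in the row.
- holder_c: third holder, outwardly the same as holder_a, same frame; it may stand anywhere in the row.
- holder_a_gap (a point): middle of holder_a's gap, level with the jaw tops; axes as the holder. The gap is 5 mm wide along x, open at the top and both ends, its top edges bevelled by 2 mm. On the +x jaw a brass pad stands into it: a ramp 30 degrees off upright starts 12 mm below the jaw tops and from 20 mm down leaves only 0.6 mm. Any of the three holders may be the free one; exactly one is.
- holder_b_gap (a point): middle of holder_b's gap, as holder_a_gap. In the free holder the pad is sprung: pushed down with some 4 to 10 N the blade makes it back away (up to 6 mm), it drags on the blade and keeps hold of it afterwards. Fully home, the handle's underside rests on the jaw tops.
- holder_c_gap (a point): middle of holder_c's gap, as holder_a_gap. In the two seized holders the pad cannot move: the blade jams with the handle still about 12 to 22 mm above the jaws. Only feel tells. Stop pushing at some 12 to 15 N: wedged, the jaws' pinch is two to three times the push, and over 60 N in all marks them.
- watch: bystander: steel wristwatch with bracelet spread out, 40 mm case 10 mm high, 150 mm long along y; origin under the case
- movement: bystander: black quartz movement 34 x 34 x 18 mm; origin at its underside
- case_back: bystander: round steel case back, 36 mm across, 5 mm high; origin at its underside
- bezel: bystander: brass ring 38 mm across, 6 mm high; origin at its underside
- oil_bottle: bystander: small green glass bottle with white cap, 28 mm across, 55 mm high; origin at its underside
- pill_jar: bystander: white plastic jar, 44 mm across, 75 mm high; origin at its underside
- screwdriver: bystander: slim watchmaker's screwdriver about 110 mm long along x, 10 mm high; origin on the bench about midway along it

How it is judged:
On the way, in this order (a step that is already met when the one before it is completed fails the run):
1. the feeler is lifted clear of its rack (height (world z) of feeler above 0.085 m), for 0.1 s.
2. the blade is fully home in the holder that takes it (((x of feeler in the frame of holder_a between -0.005 and 0.005 m and y of feeler in the frame of holder_a between -0.012 and 0.012 m and z of feeler in the frame of holder_a between 0.042 and 0.048 m) or (x of feeler in the frame of holder_b between -0.005 and 0.005 m and y of feeler in the frame of holder_b between -0.012 and 0.012 m and z of feeler in the frame of holder_b between 0.042 and 0.048 m) or (x of feeler in the frame of holder_c between -0.005 and 0.005 m and y of feeler in the frame of holder_c between -0.012 and 0.012 m and z of feeler in the frame of holder_c between 0.042 and 0.048 m))), for 0.2 s.
At the end, for the whole second after the job is handed in: The feeler is let go and at rest, upright to 0.12 rad, its blade between the jaws of one holder: shoulder within 3 mm of the jaw tops' height (45 mm), within 5 mm of the gap's middle across the gap and 12 mm along it (((x of feeler in the frame of holder_a between -0.005 and 0.005 m and y of feeler in the frame of holder_a between -0.012 and 0.012 m and z of feeler in the frame of holder_a between 0.042 and 0.048 m) or (x of feeler in the frame of holder_b between -0.005 and 0.005 m and y of feeler in the frame of holder_b between -0.012 and 0.012 m and z of feeler in the frame of holder_b between 0.042 and 0.048 m) or (x of feeler in the frame of holder_c between -0.005 and 0.005 m and y of feeler in the frame of holder_c between -0.012 and 0.012 m and z of feeler in the frame of holder_c between 0.042 and 0.048 m)) and angle between feeler's own z axis and vertical below 0.12 rad and linear speed of feeler below 0.01 m/s); the robot touches nothing.
It fails at once if the blade is forced: more than 60 N in all between the feeler and a holder (contact force between feeler and holder_a above 60 N or contact force between feeler and holder_b above 60 N or contact force between feeler and holder_c above 60 N).
It fails at once if a bystander is moved by more than 15 mm (distance of any of watch, movement, case_back, bezel, oil_bottle, pill_jar, screwdriver from where it was at the start of the episode above 0.015 m).
It also fails if it takes over 56 s, if anything falls off the work surface, if the arm or the gripper's body presses on something with over 40 N, if the wrist force passes 120 N, or if a joint passes its speed limit or range.

## Working session

There is one attempt and no reset: what is moved stays moved. The work goes in short steps, Python scripts to look and compute and a tool call to move; the robot and the scene stay as the last step left them, time stands still between calls to the robot, and variables do not carry over. Pictures are saved under pics/ and viewed, and the job is handed in when it is done.

Besides the shell and the picture viewer there is one more tool, called after "Call:" as a command line: name --argument value ..., lists and objects as JSON in quotes. send_rows: Moves the arm, as the interface text tells. Its arguments: {"type":"object","properties":{"rows":{"type":"array","items":{"type":"object","properties":{"dx":{"type":"number"},"dy":{"type":"number"},"dz":{"type":"number"},"rx":{"type":"number"},"ry":{"type":"number"},"rz":{"type":"number"},"fingers":{"type":"number"}}}},"squeeze":{"type":"number"}},"required":["rows"]}

```bash
mkdir -p pics; ls
python3 - <<'E'
from workcell import telemetry, grab_frame, job, cut_out, pinpoint, bot
import cv2
print(telemetry.observe())
print(bot.tip_extent)
for n in ["top","side","wrist"]:
    p=grab_frame(n); cv2.imwrite(f"pics/{n}0.png",p["pixels"])
    print(n,p["fx"],p["fy"],p["cx"],p["cy"],p["k1"],p["R"],p["t"],p["shot"])
    for l in ["feeler","rack","holder_a","holder_a_gap"]:
        print(l,[(d["conf"],d["centre"]) for d in pinpoint(p,l)])
E
```

```text
pics
{'clock': 0.0, 'qpos': array([ 1.10080489,  0.52202298, -0.03630936,  1.60000413,  0.02120127,
        1.0210776 , -0.1127876 ]), 'qd': array([-3.34035139e-04, -2.12389080e-04,  1.17251870e-03, -4.83242904e-04,
       -8.85777808e-04, -1.92292072e-03, -7.68622519e-05]), 'joint_efforts': array([ 7.18703286e-04, -9.27139950e+01,  1.98056437e+00, -3.69942927e+01,
        1.79323921e-02,  8.15765932e-03,  4.86713475e-05]), 'position': array([ 0.24309786, -0.5754347 ,  0.23872172]), 'tool_rot': array([-1.49107343,  1.56966924,  2.05029804]), 'force': array([-0.17022283, -0.35209515,  0.89827373]), 'moment': array([ 0.02466453,  0.01936545, -0.00939021]), 'grip_width': 0.08499003009925889}
0.008
top 468.0168498750154 468.0168498750154 328.8412374667667 231.5570049337127 0.018861801095304706 [[ 0.02702514 -0.9994149   0.02096434]
 [-0.99210204 -0.02938534 -0.12194279]
 [ 0.12248749 -0.01750325 -0.9923157 ]] [-0.03526684  0.5898674   0.7217824 ] 1
feeler [(0.73, [487.7, 232.7])]
rack [(0.96, [478.4, 237.4]), (0.59, [374.7, 218.5])]
holder_a [(0.92, [372.6, 258.5]), (0.83, [143.0, 230.8]
[... 234 characters left out ...]
3686 -0.00718407]
 [-0.49194584  0.46098346 -0.73856857]
 [ 0.54618686 -0.49720726 -0.67414009]] [0.38593603 0.33228193 0.55057057] 2
feeler [(0.56, [409.2, 174.2])]
rack [(0.82, [409.0, 195.1]), (0.47, [363.9, 247.9])]
holder_a [(0.85, [362.2, 244.8]), (0.69, [265.9, 279.0]), (0.6, [167.8, 353.8]), (0.24, [342.8, 222.6])]
holder_a_gap [(0.82, [367.3, 226.9])]
wrist 353.639439945295 353.639439945295 317.02812644241413 238.9823150356839 -0.05097707761695191 [[ 3.89328256e-01 -9.21099060e-01 -1.74103329e-04]
 [-8.87246174e-01 -3.75070147e-01  2.68545361e-01]
 [-2.47422181e-01 -1.04397825e-01 -9.63267024e-01]] [-0.6232834  -0.03512744  0.37833283] 3
feeler []
rack []
holder_a []
holder_a_gap []
```

View pics/top0.png

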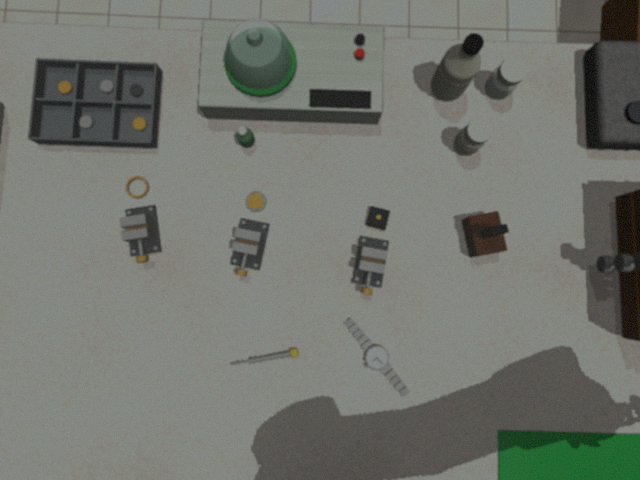

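View pics/side0.png

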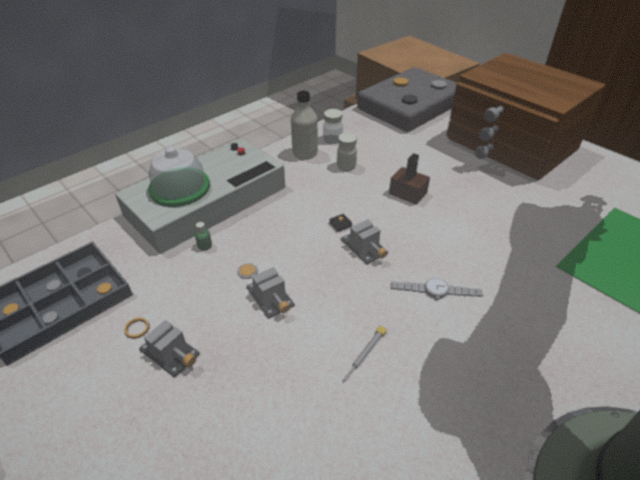

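View pics/wrist0.png

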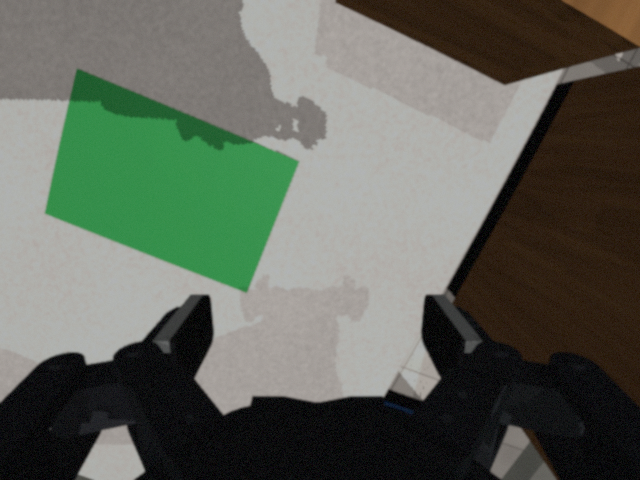

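```bash
cat > h.py <<'E'
from workcell import telemetry, grab_frame, job, cut_out, pinpoint, bot
import cv2, numpy as np
from scipy.spatial.transform import Rotation as Rn
from scipy.optimize import least_squares
def proj(p,X):
    X=np.atleast_2d(X); c=X@np.array(p["R"]).T+p["t"]; s=c[:,:2]/c[:,2:]
    r2=(s**2).sum(1,keepdims=True); s=s*(1+p["k1"]*r2)
    return s*[p["fx"],p["fy"]]+[p["cx"],p["cy"]]
def ray(p,uv):
    d=(np.array(uv,float)-[p["cx"],p["cy"]])/[p["fx"],p["fy"]]; s=d.copy()
    for _ in range(10): s=d/(1+p["k1"]*(s@s))
    R=np.array(p["R"]); o=-R.T@p["t"]; v=R.T@np.array([s[0],s[1],1]); return o,v
def onz(p,uv,z):
    o,v=ray(p,uv); return o+v*(z-o[2])/v[2]
def state(): 
    s=telemetry.observe(); return s
def rot(s): return Rn.from_euler('xyz',s["tool_rot"]).as_matrix()
def move(s,P,R=None):
    R0=rot(s); d=R0.T@(np.array(P)-s["position"])*100
    w=(Rn.from_matrix(R0.T@R).as_rotvec()/np.radians(10)) if R is not None else np.zeros(3)
    return d.round(3),w.round(3)
E
python3 - <<'E'
from h import *
for n in ["top","side"]:
    p=grab_frame(n)
    print(n, (-np.array(p["R"]).T@p["t"]).round(3))
    for l,z in [("feeler",.042),("rack",0),("holder_a",0),("holder_a_gap",.045),("watch",0),("movement",0),("case_back",0),("bezel",0),("oil_bottle",0),("pill_jar",0),("screwdriver",0)]:
        print(l,[(d["conf"],onz(p,d["centre"],z).round(3)[:2]) for d in pinpoint(p,l)])
    im=p["pixels"]
    if n=="top":
        for i,(x,y) in enumerate([(140,230),(250,243),(370,262),(485,235)]):
            cv2.imwrite(f"pics/crop{i}.png",0) if 0 else None
        t=np.hstack([cv2.resize(im[y-40:y+40,x-30:x+30],None,fx=3.3,fy=6,interpolation=cv2.INTER_CUBIC) if 0 else cv2.resize(im[y-40:y+40,x-35:x+35],(198*1,226),interpolation=cv2.INTER_CUBIC) for x,y in [(140,230),(250,243),(370,262),(485,235)]])
        cv2.imwrite("pics/crops.png",t)
E
```

```text
top [ 0.498 -0.005  0.789]
feeler [(0.82, array([ 0.594, -0.278])), (0.3, array([ 0.539, -0.092]))]
rack [(0.81, array([ 0.596, -0.278]))]
holder_a [(0.81, array([ 0.548, -0.09 ])), (0.71, array([0.583, 0.295])), (0.65, array([0.569, 0.112]))]
holder_a_gap [(0.98, array([ 0.539, -0.094]))]
watch [(0.76, array([ 0.389, -0.101]))]
movement [(0.86, array([ 0.624, -0.102]))]
case_back [(0.6, array([0.642, 0.11 ]))]
bezel [(0.61, array([0.663, 0.303])), (0.59, array([0.381, 0.086]))]
oil_bottle [(0.77, array([0.75 , 0.127]))]
pill_jar [(0.7, array([0.57, 0.12])), (0.68, array([ 0.76 , -0.257]))]
screwdriver [(0.68, array([0.384, 0.083])), (0.44, array([ 0.389, -0.102]))]
side [0.124 0.404 0.619]
feeler [(0.79, array([ 0.59 , -0.277]))]
rack [(0.89, array([ 0.597, -0.28 ]))]
holder_a [(0.97, array([0.572, 0.116])), (0.74, array([0.588, 0.294])), (0.72, array([ 0.543, -0.086])), (0.31, array([ 0.392, -0.102]))]
holder_a_gap [(0.64, array([ 0.554, -0.097]))]
watch [(0.67, array([ 0.387, -0.1  ])), (0.67, array([ 0.631, -0.335]))]
movement [(0.72, array([ 0.614, -0.101]))]
case_back [(0.61, array([0.647, 0.105]))]
bezel [(0.69, array([0.664, 0.309])), (0.4, array([ 0.753, -0.252]))]
oil_bottle [(0.88, array([0.747, 0.131]))]
pill_jar [(0.67, array([ 0.762, -0.259])), (0.59, array([0.586, 0.301])), (0.53, array([0.568, 0.115]))]
screwdriver []
```

View pics/crops.png

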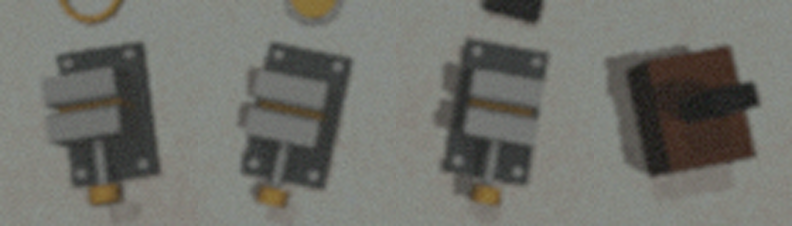

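```bash
cat >> h.py <<'E'
def down(th):
    """tool down, jaw axis at world angle th"""
    x=np.array([0,0,-1.]); y=np.array([np.cos(th),np.sin(th),0]); return np.column_stack([x,y,np.cross(x,y)])
E
python3 - <<'E'
from h import *
s=state(); R=rot(s); print(R.round(3))
p=grab_frame("wrist"); print("cam in tool", (R.T@(-np.array(p["R"]).T@p["t"]-s["position"])).round(4))
print((np.array(p["R"])@R).round(3))
for th in [0.15,0.15+np.pi]:
    print(th, move(s,[.597,-.279,.19],down(th)))
E
```

```text
[[-0.     0.389 -0.921]
 [ 0.    -0.921 -0.389]
 [-1.    -0.    -0.   ]]
cam in tool [-0.1345 -0.0016 -0.0679]
[[ 0.     1.    -0.   ]
 [-0.269  0.     0.963]
 [ 0.963 -0.     0.269]]
0.15 (array([  4.93 , -13.566, -44.134]), array([-7.569, -0.   ,  0.   ]))
3.291592653589793 (array([  4.93 , -13.566, -44.134]), array([10.431,  0.   ,  0.   ]))
```

Call:
send_rows --rows '[{"dx":0,"dy":-3.5,"dz":-11,"rx":-1.9},{"dx":0,"dy":-3.5,"dz":-11,"rx":-1.9},{"dx":0,"dy":-7,"dz":-22,"rx":-3.8},{"dx":0,"dy":-7,"dz":-22,"rx":-3.8},{"dx":2,"dy":-10,"dz":-33,"rx":-5.7},{"dx":2,"dy":-10,"dz":-33,"rx":-5.7},{"dx":4,"dy":-13.57,"dz":-44.13,"rx":-7.57},{"dx":4,"dy":-13.57,"dz":-44.13,"rx":-7.57}]'

```text
invalid input at $.rows[0]: expected keys dx, dy, dz, rx, ry, rz, fingers
```

Call:
send_rows --rows '[{},{},{},{},{},{},{},{}]'

```text
invalid input at $.rows[0]: expected keys dx, dy, dz, rx, ry, rz, fingers
```

Run:
```python
from h import *
s=state(); print(s["clock"],s["position"],rot(s).round(3),s["force"],s["qpos"])
p=grab_frame("wrist"); cv2.imwrite("pics/w1.png",p["pixels"]); np.save("w1.npy",p,allow_pickle=True)
for l in ["feeler","rack"]:
    print(l,[(d["conf"],d["centre"]) for d in pinpoint(p,l)])
```

```text
2.0 [ 0.24327018 -0.57569425  0.23926303] [[-0.     0.389 -0.921]
 [ 0.    -0.921 -0.389]
 [-1.    -0.    -0.   ]] [-0.0675941  -0.50911533 -0.79802401] [ 1.1007611   0.5214371  -0.03631699  1.59951236  0.02120333  1.02109556
 -0.11277767]
feeler []
rack []
```

View pics/w1.png

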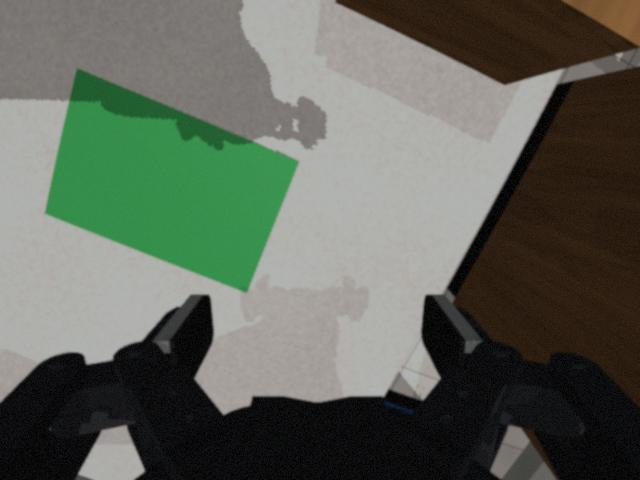

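Call:
send_rows --rows '[{"dx":0,"dy":-3.5,"dz":-11,"rx":-1.9,"ry":0,"rz":0,"fingers":-1},{"dx":0,"dy":-3.5,"dz":-11,"rx":-1.9,"ry":0,"rz":0,"fingers":-1},{"dx":0,"dy":-7,"dz":-22,"rx":-3.8,"ry":0,"rz":0,"fingers":-1},{"dx":0,"dy":-7,"dz":-22,"rx":-3.8,"ry":0,"rz":0,"fingers":-1},{"dx":2,"dy":-10,"dz":-33,"rx":-5.7,"ry":0,"rz":0,"fingers":-1},{"dx":2,"dy":-10,"dz":-33,"rx":-5.7,"ry":0,"rz":0,"fingers":-1},{"dx":4,"dy":-13.57,"dz":-44.13,"rx":-7.57,"ry":0,"rz":0,"fingers":-1},{"dx":4,"dy":-13.57,"dz":-44.13,"rx":-7.57,"ry":0,"rz":0,"fingers":-1}]'

```text
clock: 3.15
position: [0.5984, -0.2774, 0.199]
tool_rot: [1.738, 1.57, 0.322]
force: [0.4, -1.3, -0.1]
grip_width: 0.0855
```

Run:
```python
from h import *
s=state(); print(s["clock"],s["position"],rot(s).round(3),s["force"],s["qpos"],s["qd"].round(2))
p=grab_frame("wrist"); cv2.imwrite("pics/w1.png",p["pixels"]); np.save("w1.npy",p,allow_pickle=True)
for l in ["feeler","rack"]:
    print(l,[(d["conf"],d["centre"]) for d in pinpoint(p,l)])
```

```text
3.15 [ 0.5984032  -0.27742682  0.19901553] [[ 0.     0.988  0.155]
 [ 0.     0.155 -0.988]
 [-1.     0.    -0.   ]] [ 0.36830096 -1.3283503  -0.10005001] [ 0.59896481  0.64292998 -0.40161782  1.52523474  0.27673943  1.02971966
  0.28175771] [-0.52  0.38 -0.23 -0.43  0.28  0.14  0.33]
feeler [(0.56, [311.4, 219.1])]
rack [(0.68, [312.6, 219.7]), (0.59, [314.0, 209.5])]
```

View pics/w1.png

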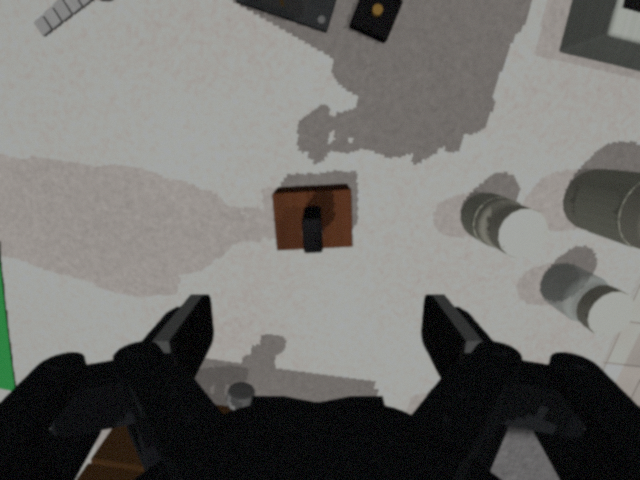

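Run:
```python
from h import *
p=grab_frame("wrist");s=state(); print(s["clock"],s["position"],s["qd"].round(2)); np.save("w2.npy",p,allow_pickle=True)
c=p["pixels"][170:270,255:375]; cv2.imwrite("pics/w2.png",cv2.resize(c,None,fx=6,fy=6,interpolation=cv2.INTER_CUBIC)*1)
```

```text
3.35 [ 0.59735483 -0.27800246  0.19876502] [ 0.03 -0.02  0.03  0.01  0.    0.   -0.  ]
```

View pics/w2.png

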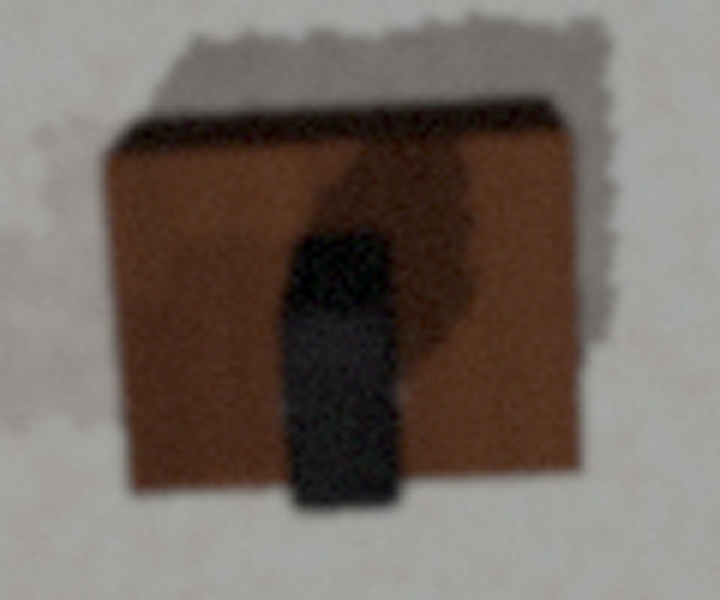

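Run:
```python
from h import *
p=np.load("w2.npy",allow_pickle=True).item()
def fit(cs,z,hx,hy):
    W=np.array([onz(p,((X+.5)/6-.5+255,(Y+.5)/6-.5+170),z)[:2] for X,Y in cs]); print(W.round(4),np.linalg.norm(np.roll(W,-1,0)-W,axis=1).round(4))
    c=W.mean(0); 
    a=(W[1]-W[0])+(W[2]-W[3]); print(c,"angle x-edge",np.arctan2(a[1],a[0])); b=(W[0]-W[3])+(W[1]-W[2]);print("y-edge ang-90",np.arctan2(b[1],b[0])-np.pi/2)
    return c
cr=fit([(105,155),(565,130),(580,468),(132,492)],.042,0,0)
cf=fit([(285,312),(393,308),(400,502),(295,508)],.092,0,0)
s=state(); print(s["clock"])
```

```text
[[ 0.5574 -0.2558]
 [ 0.6194 -0.2426]
 [ 0.6301 -0.29  ]
 [ 0.5671 -0.3035]] [0.0634 0.0486 0.0644 0.0487]
[ 0.59350077 -0.27297284] angle x-edge 0.2105109035740173
y-edge ang-90 0.2126162174075108
[[ 0.5854 -0.2625]
 [ 0.5978 -0.26  ]
 [ 0.6023 -0.2833]
 [ 0.5901 -0.286 ]] [0.0126 0.0237 0.0125 0.024 ]
[ 0.59389494 -0.27293532] angle x-edge 0.20423145911938156
y-edge ang-90 0.19357437410476597
3.35
```

Run:
```python
from h import *
s=state(); print(s["position"],s["clock"]); print(move(s,[.594,-.2742,.060],down(.203)))
```

```text
[ 0.59735483 -0.27800246  0.19876502] 3.35
(array([13.877, -0.267, -0.418]), array([-0.295, -0.004,  0.003]))
```

Call:
send_rows --rows '[{"dx":3,"dy":-0.27,"dz":-0.42,"rx":-0.29,"ry":0,"rz":0,"fingers":-1},{"dx":7,"dy":-0.27,"dz":-0.42,"rx":-0.29,"ry":0,"rz":0,"fingers":-1},{"dx":11,"dy":-0.27,"dz":-0.42,"rx":-0.29,"ry":0,"rz":0,"fingers":-1},{"dx":13.87,"dy":-0.27,"dz":-0.42,"rx":-0.29,"ry":0,"rz":0,"fingers":-1},{"dx":13.87,"dy":-0.27,"dz":-0.42,"rx":-0.29,"ry":0,"rz":0,"fingers":-1},{"dx":13.87,"dy":-0.27,"dz":-0.42,"rx":-0.29,"ry":0,"rz":0,"fingers":0.3},{"dx":13.87,"dy":-0.27,"dz":-0.42,"rx":-0.29,"ry":0,"rz":0,"fingers":0.3},{"dx":13.87,"dy":-0.27,"dz":-0.42,"rx":-0.29,"ry":0,"rz":0,"fingers":0.3}]' --squeeze 40

```text
clock: 4.35
position: [0.594, -0.2755, 0.0616]
tool_rot: [0.845, 1.57, -0.525]
force: [0.4, 0.4, -0.4]
grip_width: 0.0323
```

Run:
```python
from h import *
s=state(); print(s["clock"],s["position"],s["grip_width"],s["force"])
p=grab_frame("wrist"); cv2.imwrite("pics/w3.png",p["pixels"]); np.save("w3.npy",p,allow_pickle=True)
```

```text
4.35 [ 0.59395628 -0.27552538  0.06156582] 0.03234069207205726 [ 0.40783994  0.44829228 -0.44292147]
```

View pics/w3.png

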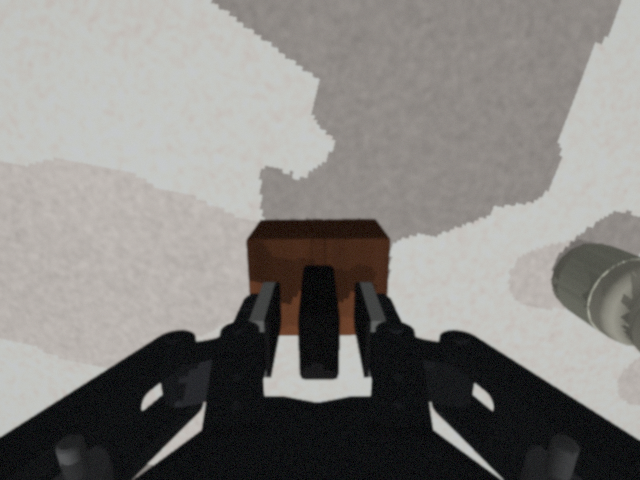

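Call:
send_rows --rows '[{"dx":0,"dy":0,"dz":0,"rx":0,"ry":0,"rz":0,"fingers":1},{"dx":0,"dy":0,"dz":0,"rx":0,"ry":0,"rz":0,"fingers":1},{"dx":0,"dy":0,"dz":0,"rx":0,"ry":0,"rz":0,"fingers":1},{"dx":0,"dy":0,"dz":0,"rx":0,"ry":0,"rz":0,"fingers":1},{"dx":-2,"dy":0,"dz":0,"rx":0,"ry":0,"rz":0,"fingers":1},{"dx":-5,"dy":0,"dz":0,"rx":0,"ry":0,"rz":0,"fingers":1},{"dx":-8,"dy":0,"dz":0,"rx":0,"ry":0,"rz":0,"fingers":1},{"dx":-9,"dy":0,"dz":0,"rx":0,"ry":0,"rz":0,"fingers":1}]' --squeeze 60

```text
clock: 5.4
position: [0.5944, -0.2755, 0.1534]
tool_rot: [0.937, 1.568, -0.433]
force: [-0.2, -0.1, -1.7]
grip_width: 0.0135
```

Run:
```python
from h import *
p=grab_frame("wrist"); p=grab_frame("wrist");cv2.imwrite("pics/w4.png",p["pixels"]); np.save("w4.npy",p,allow_pickle=True)
s=state(); print(s["clock"],s["position"],s["grip_width"],s["force"],s["qd"].round(3),s["qpos"].round(2))
q=grab_frame("side"); cv2.imwrite("pics/s4.png",cv2.resize(q["pixels"][60:260,300:500],None,fx=3,fy=3,interpolation=cv2.INTER_CUBIC))
```

```text
5.5 [ 0.59399948 -0.27542076  0.15199267] 0.013050809020581538 [ 0.37013957 -1.16789071 -1.02813362] [-0.005  0.034  0.008  0.022  0.006 -0.022 -0.005] [ 0.6   0.69 -0.4   1.58  0.31  0.94  0.3 ]
```

View pics/w4.png

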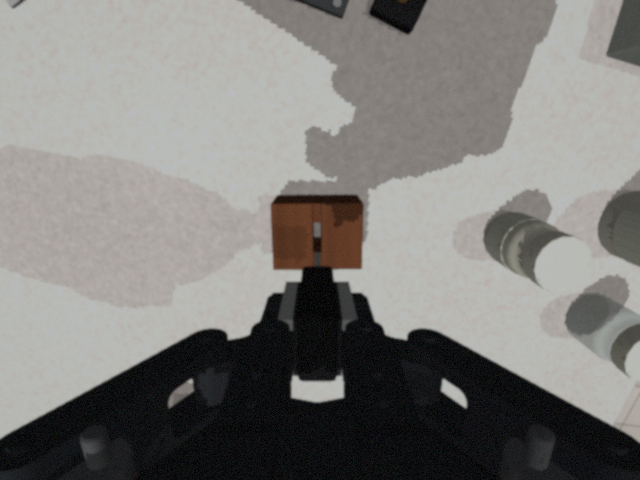

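View pics/s4.png

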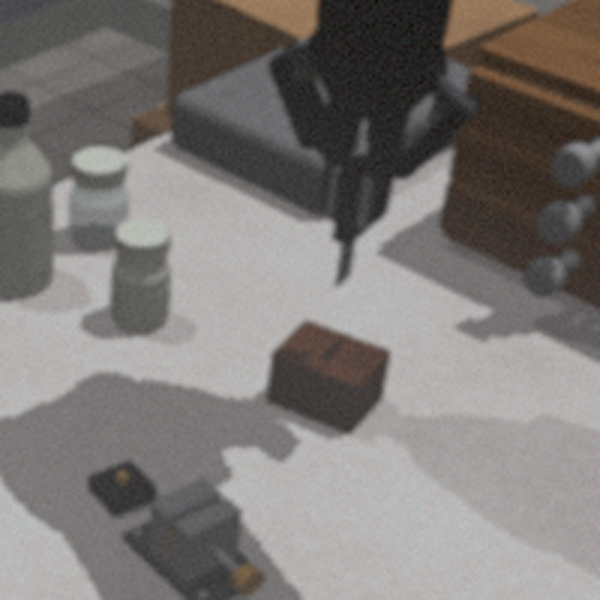

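Run:
```python
from h import *
p=np.load("w4.npy",allow_pickle=True).item()
cv2.imwrite("pics/w4c.png",cv2.resize(p["pixels"][180:290,255:375],None,fx=6,fy=6,interpolation=cv2.INTER_CUBIC))
s=state(); print(move(s,[.543,-.089,.152],down(-.13)))
```

```text
(array([ -0.127,  -1.238, -19.265]), array([ 1.894e+00,  2.000e-03, -1.000e-03]))
```

View pics/w4c.png

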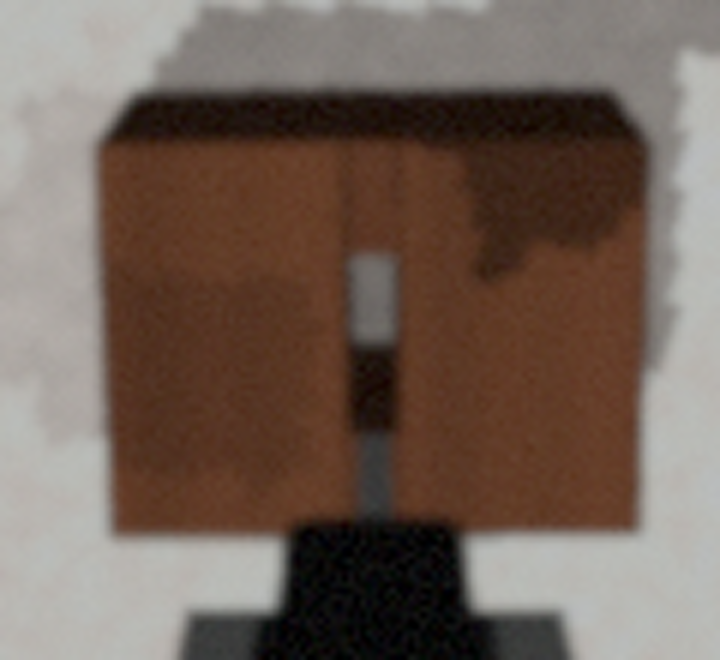

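Run:
```python
from h import *
p=np.load("w4.npy",allow_pickle=True).item()
W=np.array([onz(p,((X+.5)/6-.5+255,(Y+.5)/6-.5+180),.042)[:2] for X,Y in [(100,143),(645,143),(640,530),(112,532)]])
print(W,W.mean(0),np.linalg.norm(np.roll(W,-1,0)-W,axis=1)); s=state(); T=rot(s)
print("centre minus TCP in tool axes", T.T@(np.r_[W.mean(0),0]-s["position"]))
a=W[1]-W[0]+W[2]-W[3]; print(np.arctan2(a[1],a[0]), "tool yaw",np.arctan2(T[1,1],T[0,1]))
```

```text
[[ 0.55730403 -0.2557401 ]
 [ 0.61991414 -0.24303301]
 [ 0.63055759 -0.29010533]
 [ 0.56676273 -0.30328232]] [ 0.59363462 -0.27304019] [0.06388659 0.04826061 0.06514151 0.048474  ]
centre minus TCP in tool axes [ 0.1507928   0.00053989 -0.00225862]
0.2019788339924828 tool yaw 0.20064581458636002
```

Call:
send_rows --rows '[{"dx":-0.1,"dy":-0.3,"dz":-4.8,"rx":0.48,"ry":0,"rz":0,"fingers":1},{"dx":-0.1,"dy":-0.6,"dz":-9.6,"rx":0.95,"ry":0,"rz":0,"fingers":1},{"dx":-0.1,"dy":-0.9,"dz":-14.4,"rx":1.42,"ry":0,"rz":0,"fingers":1},{"dx":-0.1,"dy":-1.24,"dz":-19.3,"rx":1.89,"ry":0,"rz":0,"fingers":1},{"dx":-0.1,"dy":-1.24,"dz":-19.3,"rx":1.89,"ry":0,"rz":0,"fingers":1},{"dx":-0.1,"dy":-1.24,"dz":-19.3,"rx":1.89,"ry":0,"rz":0,"fingers":1},{"dx":-0.1,"dy":-1.24,"dz":-19.3,"rx":1.89,"ry":0,"rz":0,"fingers":1},{"dx":-0.1,"dy":-1.24,"dz":-19.3,"rx":1.89,"ry":0,"rz":0,"fingers":1}]'

```text
clock: 6.55
position: [0.543, -0.0894, 0.1513]
tool_rot: [-1.573, 1.57, 3.01]
force: [0.4, -0.2, -0.3]
grip_width: 0.0131
```

Run:
```python
from h import *
p=grab_frame("wrist"); np.save("w5.npy",p,allow_pickle=True); cv2.imwrite("pics/w5.png",p["pixels"])
cv2.imwrite("pics/w5c.png",cv2.resize(p["pixels"][170:290,245:385],None,fx=5,fy=5,interpolation=cv2.INTER_CUBIC))
s=state(); print(s["clock"],s["position"],s["qd"].round(3),s["force"])
```

```text
6.6 [ 0.54294121 -0.08924671  0.15135588] [-0.002 -0.003 -0.003  0.002 -0.002  0.    -0.001] [-0.8580794  -0.4137055  -1.10075597]
```

View pics/w5c.png

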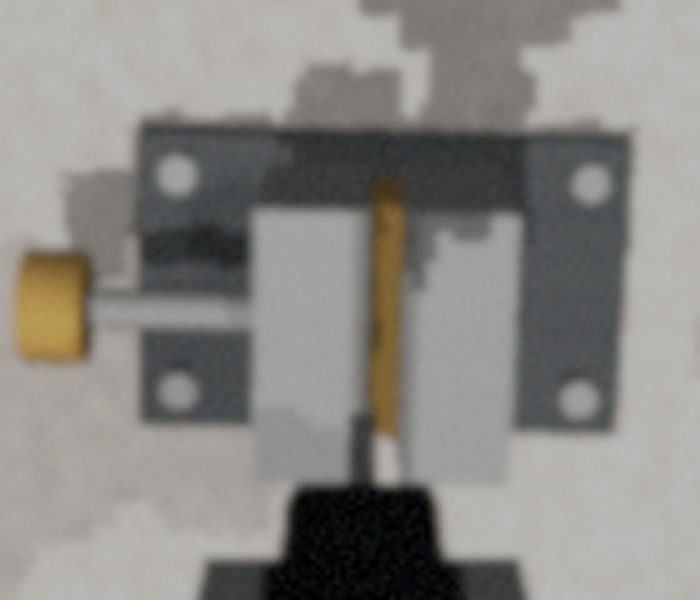

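```bash
cat >> h.py <<'E'
def jaw(p,s,cs,sc,ox,oy,z=.045):
    W=np.array([onz(p,((X+.5)/sc-.5+ox,(Y+.5)/sc-.5+oy),z)[:2] for X,Y in cs]); T=rot(s)
    print("sizes",np.linalg.norm(np.roll(W,-1,0)-W,axis=1).round(4)); d=T.T@(np.r_[W.mean(0),0]-s["position"])
    a=W[1]-W[0]+W[2]-W[3]; b=W[0]-W[3]+W[1]-W[2]; ty=np.arctan2(T[1,1],T[0,1])
    print("centre",W.mean(0).round(4),"minus TCP tool (m)",d.round(4),"yaw x-edge",np.arctan2(a[1],a[0]),"y-edge",np.arctan2(b[1],b[0])-np.pi/2,"tool",ty)
E
python3 - <<'E'
from h import *
p=np.load("w5.npy",allow_pickle=True).item();s=state()
jaw(p,s,[(253,208),(522,210),(508,482),(255,478)],5,245,170)
jaw(p,s,[(143,127),(630,137),(613,430),(143,422)],5,245,170,.006)
E
```

```text
sizes [0.0372 0.04   0.0366 0.0396]
centre [ 0.5454 -0.0876] minus TCP tool (m) [ 0.1514  0.0022 -0.002 ] yaw x-edge -0.14220957991704894 y-edge -0.1479473209878568 tool -0.13005475216051018
sizes [0.0775 0.0491 0.0783 0.0493]
centre [ 0.5455 -0.0875] minus TCP tool (m) [ 0.1514  0.0024 -0.0021] yaw x-edge -0.14929676787752474 y-edge -0.155312214398579 tool -0.13005475216051018
```

Call:
send_rows --rows '[{"dx":0,"dy":0.17,"dz":0,"rx":0.1,"ry":0,"rz":0,"fingers":1},{"dx":1.5,"dy":0.17,"dz":0,"rx":0.1,"ry":0,"rz":0,"fingers":1},{"dx":3,"dy":0.17,"dz":0,"rx":0.1,"ry":0,"rz":0,"fingers":1},{"dx":4,"dy":0.17,"dz":0,"rx":0.1,"ry":0,"rz":0,"fingers":1},{"dx":4.4,"dy":0.17,"dz":0,"rx":0.1,"ry":0,"rz":0,"fingers":1},{"dx":4.6,"dy":0.17,"dz":0,"rx":0.1,"ry":0,"rz":0,"fingers":1},{"dx":4.6,"dy":0.17,"dz":0,"rx":0.1,"ry":0,"rz":0,"fingers":1},{"dx":4.6,"dy":0.17,"dz":0,"rx":0.1,"ry":0,"rz":0,"fingers":1}]'

```text
clock: 7.6
position: [0.5448, -0.0888, 0.1059]
tool_rot: [1.606, 1.57, -0.111]
force: [-0.0, -0.6, -1.3]
grip_width: 0.0135
```

Run:
```python
from h import *
p=grab_frame("wrist"); np.save("w6.npy",p,allow_pickle=True)
cv2.imwrite("pics/w6c.png",cv2.resize(p["pixels"][150:330,220:420],None,fx=4,fy=3.3,interpolation=cv2.INTER_CUBIC))
s=state(); print(s["clock"],s["position"],s["force"],s["grip_width"],s["moment"])
```

```text
7.65 [ 0.54483859 -0.08880256  0.10589756] [-1.00575942 -0.15723439 -0.56535239] 0.013679708275955181 [-0.054994    0.02521882 -0.0060362 ]
```

View pics/w6c.png

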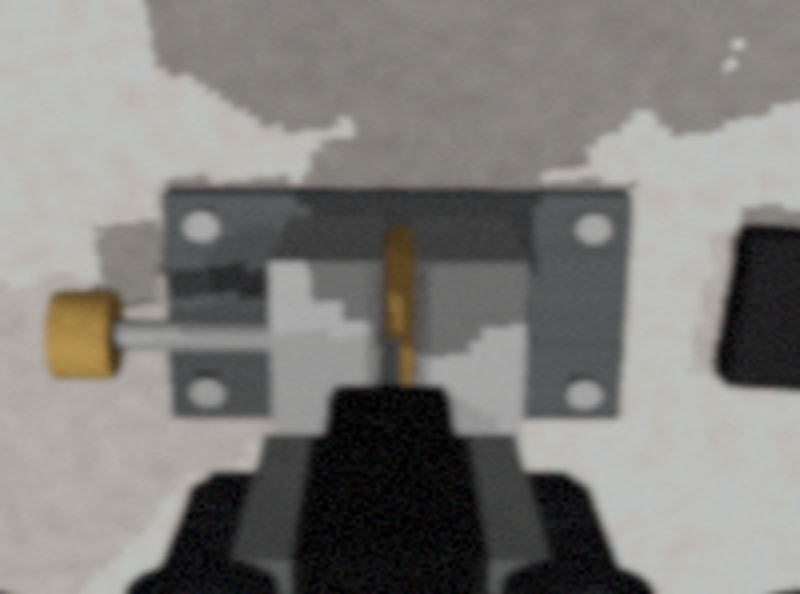

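Run:
```python
from h import *
p=np.load("w6.npy",allow_pickle=True).item()
c=p["pixels"][215:285,280:360]; c=cv2.convertScaleAbs(c,alpha=1.6,beta=20)
cv2.imwrite("pics/w6d.png",cv2.resize(c,None,fx=8,fy=8,interpolation=cv2.INTER_CUBIC))
```

```text
(no output)
```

View pics/w6d.png

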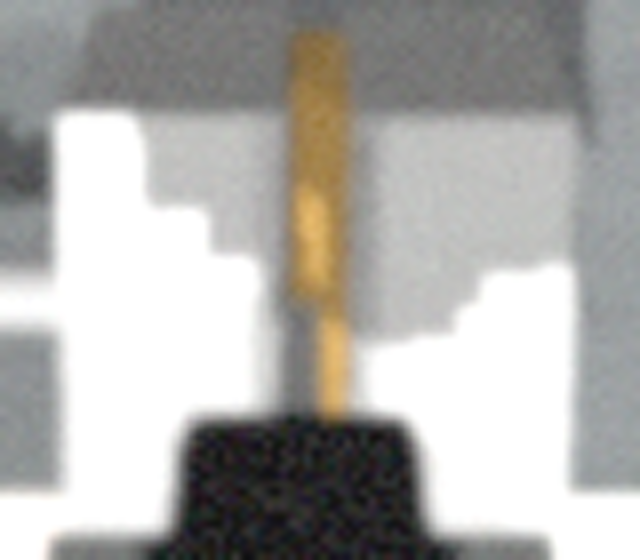

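Call:
send_rows --rows '[{"dx":0,"dy":0.1,"dz":0,"rx":0,"ry":0,"rz":0,"fingers":1},{"dx":0.3,"dy":0.1,"dz":0,"rx":0,"ry":0,"rz":0,"fingers":1},{"dx":0.6,"dy":0.1,"dz":0,"rx":0,"ry":0,"rz":0,"fingers":1},{"dx":0.9,"dy":0.1,"dz":0,"rx":0,"ry":0,"rz":0,"fingers":1},{"dx":1.1,"dy":0.1,"dz":0,"rx":0,"ry":0,"rz":0,"fingers":1},{"dx":1.3,"dy":0.1,"dz":0,"rx":0,"ry":0,"rz":0,"fingers":1},{"dx":1.4,"dy":0.1,"dz":0,"rx":0,"ry":0,"rz":0,"fingers":1},{"dx":1.4,"dy":0.1,"dz":0,"rx":0,"ry":0,"rz":0,"fingers":1}]'

```text
clock: 8.65
position: [0.5457, -0.0889, 0.0916]
tool_rot: [-2.17, 1.571, 2.396]
force: [1.0, 0.5, -0.7]
grip_width: 0.0133
```

Run:
```python
from h import *
p=grab_frame("wrist"); np.save("w7.npy",p,allow_pickle=True)
c=p["pixels"][215:285,280:360]; c=cv2.convertScaleAbs(c,alpha=1.3,beta=10)
cv2.imwrite("pics/w7d.png",cv2.resize(c,None,fx=8,fy=8,interpolation=cv2.INTER_CUBIC))
s=state(); print(s["clock"],s["position"],s["force"],s["grip_width"],s["moment"])
```

```text
8.7 [ 0.54567481 -0.08889455  0.09161205] [-0.6354471   0.72987037 -1.03523495] 0.013436176573107222 [-0.00139099  0.0156912  -0.0060194 ]
```

View pics/w7d.png

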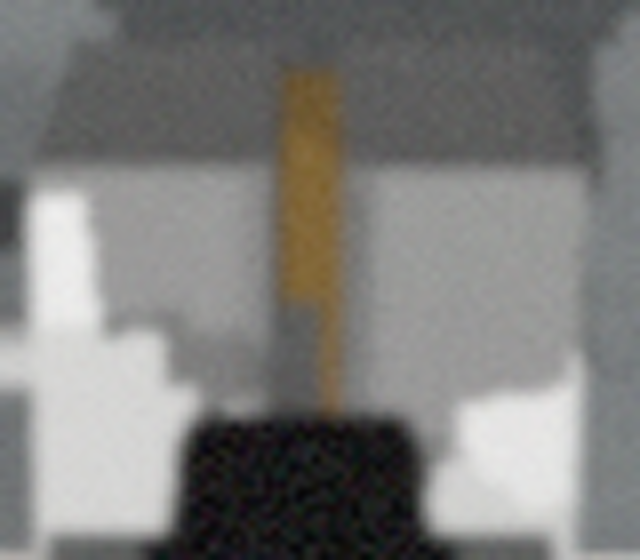

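Call:
send_rows --rows '[{"dx":0.1,"dy":0.03,"dz":0,"rx":0,"ry":0,"rz":0,"fingers":1},{"dx":0.2,"dy":0.03,"dz":0,"rx":0,"ry":0,"rz":0,"fingers":1},{"dx":0.3,"dy":0.03,"dz":0,"rx":0,"ry":0,"rz":0,"fingers":1},{"dx":0.4,"dy":0.03,"dz":0,"rx":0,"ry":0,"rz":0,"fingers":1},{"dx":0.5,"dy":0.03,"dz":0,"rx":0,"ry":0,"rz":0,"fingers":1},{"dx":0.6,"dy":0.03,"dz":0,"rx":0,"ry":0,"rz":0,"fingers":1},{"dx":0.65,"dy":0.03,"dz":0,"rx":0,"ry":0,"rz":0,"fingers":1},{"dx":0.7,"dy":0.03,"dz":0,"rx":0,"ry":0,"rz":0,"fingers":1}]'

```text
clock: 9.7
position: [0.546, -0.0889, 0.0846]
tool_rot: [-3.057, 1.571, 1.508]
force: [-0.4, -0.2, -0.7]
grip_width: 0.0135
```

Run:
```python
from h import *
s=state(); print(s["clock"],s["position"],s["force"],s["grip_width"],s["moment"])
```

```text
9.7 [ 0.54597078 -0.08894779  0.08457285] [-0.38754982 -0.24121635 -0.74995518] 0.013509482175076748 [0.02007571 0.02564359 0.01054415]
```

No contact yet; next 2 mm in slow steps.

Call:
send_rows --rows '[{"dx":0.03,"dy":0,"dz":0,"rx":0,"ry":0,"rz":0,"fingers":1},{"dx":0.06,"dy":0,"dz":0,"rx":0,"ry":0,"rz":0,"fingers":1},{"dx":0.09,"dy":0,"dz":0,"rx":0,"ry":0,"rz":0,"fingers":1},{"dx":0.12,"dy":0,"dz":0,"rx":0,"ry":0,"rz":0,"fingers":1},{"dx":0.14,"dy":0,"dz":0,"rx":0,"ry":0,"rz":0,"fingers":1},{"dx":0.16,"dy":0,"dz":0,"rx":0,"ry":0,"rz":0,"fingers":1},{"dx":0.18,"dy":0,"dz":0,"rx":0,"ry":0,"rz":0,"fingers":1},{"dx":0.18,"dy":0,"dz":0,"rx":0,"ry":0,"rz":0,"fingers":1}]'

```text
clock: 10.7
position: [0.5458, -0.089, 0.0828]
tool_rot: [-1.453, 1.57, 3.113]
force: [-2.3, -0.2, 1.7]
grip_width: 0.0134
```

Call:
send_rows --rows '[{"dx":0.02,"dy":0,"dz":0,"rx":0,"ry":0,"rz":0,"fingers":1},{"dx":0.03,"dy":0,"dz":0,"rx":0,"ry":0,"rz":0,"fingers":1},{"dx":0.04,"dy":0,"dz":0,"rx":0,"ry":0,"rz":0,"fingers":1},{"dx":0.05,"dy":0,"dz":0,"rx":0,"ry":0,"rz":0,"fingers":1},{"dx":0.06,"dy":0,"dz":0,"rx":0,"ry":0,"rz":0,"fingers":1},{"dx":0.07,"dy":0,"dz":0,"rx":0,"ry":0,"rz":0,"fingers":1},{"dx":0.08,"dy":0,"dz":0,"rx":0,"ry":0,"rz":0,"fingers":1},{"dx":0.08,"dy":0,"dz":0,"rx":0,"ry":0,"rz":0,"fingers":1}]'

```text
clock: 11.7
position: [0.5457, -0.0889, 0.082]
tool_rot: [-1.394, 1.57, -3.111]
force: [-5.3, 0.9, 6.5]
grip_width: 0.0131
```

Call:
send_rows --rows '[{"dx":0.02,"dy":-0.02,"dz":0,"rx":0,"ry":0,"rz":0,"fingers":1},{"dx":0.03,"dy":-0.03,"dz":0,"rx":0,"ry":0,"rz":0,"fingers":1},{"dx":0.04,"dy":-0.04,"dz":0,"rx":0,"ry":0,"rz":0,"fingers":1},{"dx":0.05,"dy":-0.04,"dz":0,"rx":0,"ry":0,"rz":0,"fingers":1},{"dx":0.06,"dy":-0.04,"dz":0,"rx":0,"ry":0,"rz":0,"fingers":1},{"dx":0.07,"dy":-0.04,"dz":0,"rx":0,"ry":0,"rz":0,"fingers":1},{"dx":0.08,"dy":-0.04,"dz":0,"rx":0,"ry":0,"rz":0,"fingers":1},{"dx":0.08,"dy":-0.04,"dz":0,"rx":0,"ry":0,"rz":0,"fingers":1}]'

```text
clock: 12.7
position: [0.5453, -0.0889, 0.0813]
tool_rot: [-1.298, 1.57, -3.015]
force: [-5.9, 1.0, 8.0]
grip_width: 0.0136
```

Call:
send_rows --rows '[{"dx":0.02,"dy":-0.02,"dz":0,"rx":0,"ry":0,"rz":0,"fingers":1},{"dx":0.03,"dy":-0.03,"dz":0,"rx":0,"ry":0,"rz":0,"fingers":1},{"dx":0.04,"dy":-0.04,"dz":0,"rx":0,"ry":0,"rz":0,"fingers":1},{"dx":0.05,"dy":-0.04,"dz":0,"rx":0,"ry":0,"rz":0,"fingers":1},{"dx":0.06,"dy":-0.04,"dz":0,"rx":0,"ry":0,"rz":0,"fingers":1},{"dx":0.07,"dy":-0.04,"dz":0,"rx":0,"ry":0,"rz":0,"fingers":1},{"dx":0.08,"dy":-0.04,"dz":0,"rx":0,"ry":0,"rz":0,"fingers":1},{"dx":0.08,"dy":-0.04,"dz":0,"rx":0,"ry":0,"rz":0,"fingers":1}]'

```text
clock: 13.7
position: [0.5453, -0.0888, 0.0809]
tool_rot: [1.279, 1.57, -0.439]
force: [-5.3, 0.6, 14.8]
grip_width: 0.0132
```

Run:
```python
from h import *
s=state(); print(s["clock"],s["position"],s["force"],s["grip_width"],s["moment"])
p=grab_frame("wrist")
c=p["pixels"][215:285,280:360]; c=cv2.convertScaleAbs(c,alpha=1.3,beta=10)
cv2.imwrite("pics/w8d.png",cv2.resize(c,None,fx=8,fy=8,interpolation=cv2.INTER_CUBIC))
```

```text
13.7 [ 0.54531406 -0.08884584  0.08093143] [-5.31856125  0.60382845 14.81727613] 0.013193558760591566 [ 0.18596334  1.70662965 -0.0482839 ]
```

View pics/w8d.png

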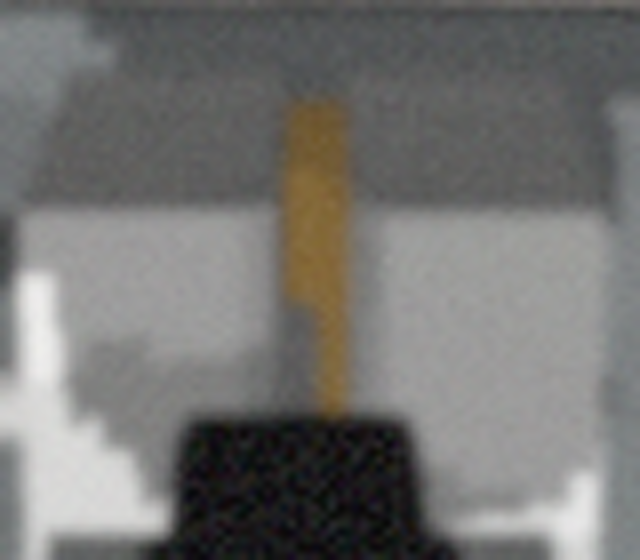

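Call:
send_rows --rows '[{"dx":-0.3,"dy":0,"dz":0,"rx":0,"ry":0,"rz":0,"fingers":1},{"dx":-1,"dy":0,"dz":0,"rx":0,"ry":0,"rz":0,"fingers":1},{"dx":-2.5,"dy":0,"dz":0,"rx":0,"ry":0,"rz":0,"fingers":1},{"dx":-4,"dy":0,"dz":0,"rx":0,"ry":0,"rz":0,"fingers":1},{"dx":-6,"dy":0,"dz":0,"rx":0,"ry":0,"rz":0,"fingers":1},{"dx":-7.1,"dy":0,"dz":0,"rx":0,"ry":0,"rz":0,"fingers":1},{"dx":-7.1,"dy":0,"dz":0,"rx":0,"ry":0,"rz":0,"fingers":1},{"dx":-7.1,"dy":0,"dz":0,"rx":0,"ry":0,"rz":0,"fingers":1}]'

```text
clock: 14.75
position: [0.5449, -0.0889, 0.151]
tool_rot: [-1.507, 1.57, 3.059]
force: [-0.3, 0.2, -0.9]
grip_width: 0.0132
```

Run:
```python
from h import *
s=state(); print(s["clock"],s["position"],s["force"],s["grip_width"]); print(move(s,[.569,.113,.152],down(-.22)))
p=grab_frame("wrist"); cv2.imwrite("pics/w9.png",p["pixels"])
```

```text
14.75 [ 0.5449282  -0.08888923  0.150988  ] [-0.25217035  0.19724884 -0.90545363] 0.01315728801219436
(array([ -0.102,  -0.569, -20.324]), array([0.42 , 0.   , 0.003]))
```

View pics/w9.png

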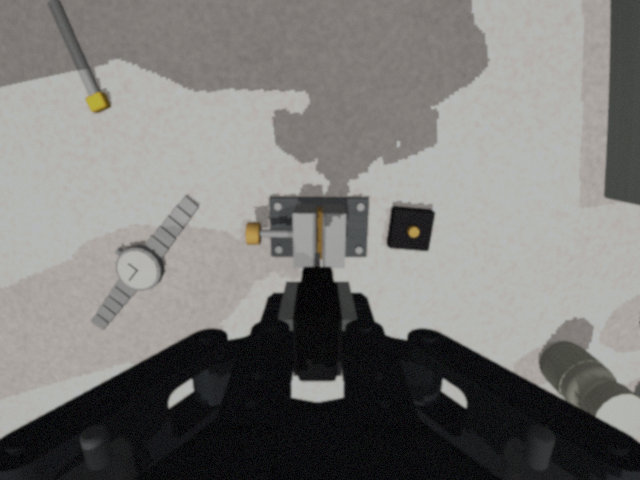

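Call:
send_rows --rows '[{"dx":-0.1,"dy":-0.1,"dz":-5,"rx":0.1,"ry":0,"rz":0,"fingers":1},{"dx":-0.1,"dy":-0.3,"dz":-10,"rx":0.2,"ry":0,"rz":0,"fingers":1},{"dx":-0.1,"dy":-0.5,"dz":-15,"rx":0.3,"ry":0,"rz":0,"fingers":1},{"dx":-0.1,"dy":-0.57,"dz":-20.3,"rx":0.42,"ry":0,"rz":0,"fingers":1},{"dx":-0.1,"dy":-0.57,"dz":-20.3,"rx":0.42,"ry":0,"rz":0,"fingers":1},{"dx":-0.1,"dy":-0.57,"dz":-20.3,"rx":0.42,"ry":0,"rz":0,"fingers":1},{"dx":-0.1,"dy":-0.57,"dz":-20.3,"rx":0.42,"ry":0,"rz":0,"fingers":1},{"dx":-0.1,"dy":-0.57,"dz":-20.3,"rx":0.42,"ry":0,"rz":0,"fingers":1}]'

```text
clock: 15.8
position: [0.5692, 0.1118, 0.1523]
tool_rot: [-0.123, 1.571, -1.915]
force: [-0.5, 0.1, -0.9]
grip_width: 0.0132
```

Run:
```python
from h import *
p=grab_frame("wrist"); np.save("w10.npy",p,allow_pickle=True)
cv2.imwrite("pics/w10c.png",cv2.resize(p["pixels"][170:290,245:385],None,fx=5,fy=5,interpolation=cv2.INTER_CUBIC))
s=state(); print(s["clock"],s["position"],s["qd"].round(3),s["force"])
```

```text
15.85 [0.5692297  0.11196289 0.15238624] [-0.003  0.001 -0.002 -0.002 -0.001 -0.    -0.002] [-0.47479896 -0.1321682   0.10059807]
```

View pics/w10c.png

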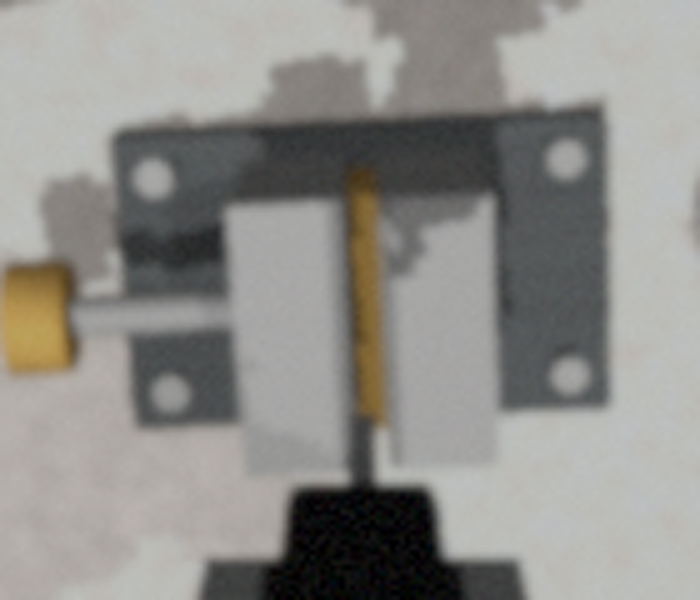

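Run:
```python
from h import *
p=np.load("w10.npy",allow_pickle=True).item();s=state()
jaw(p,s,[(224,204),(495,194),(496,464),(248,474)],5,245,170)
jaw(p,s,[(115,133),(605,113),(607,402),(138,425)],5,245,170,.006)
# predicted position of reference: previous good centre in tool
```

```text
sizes [0.0377 0.0396 0.036  0.0398]
centre [0.5694 0.1151] minus TCP tool (m) [ 0.1524 -0.0005 -0.0031] yaw x-edge -0.18119164989341924 y-edge -0.17586518661361783 tool -0.22097935718785675
sizes [0.0782 0.0483 0.0783 0.0491]
centre [0.5696 0.1155] minus TCP tool (m) [ 0.1524 -0.0004 -0.0036] yaw x-edge -0.17497431812285588 y-edge -0.17877714324277516 tool -0.22097935718785675
```

Call:
send_rows --rows '[{"dx":0,"dy":0.04,"dz":-0.1,"rx":-0.25,"ry":0,"rz":0,"fingers":1},{"dx":1.5,"dy":0.04,"dz":-0.1,"rx":-0.25,"ry":0,"rz":0,"fingers":1},{"dx":3,"dy":0.04,"dz":-0.1,"rx":-0.25,"ry":0,"rz":0,"fingers":1},{"dx":4.2,"dy":0.04,"dz":-0.1,"rx":-0.25,"ry":0,"rz":0,"fingers":1},{"dx":4.8,"dy":0.04,"dz":-0.1,"rx":-0.25,"ry":0,"rz":0,"fingers":1},{"dx":5.2,"dy":0.04,"dz":-0.1,"rx":-0.25,"ry":0,"rz":0,"fingers":1},{"dx":5.2,"dy":0.04,"dz":-0.1,"rx":-0.25,"ry":0,"rz":0,"fingers":1},{"dx":5.2,"dy":0.04,"dz":-0.1,"rx":-0.25,"ry":0,"rz":0,"fingers":1}]'

```text
clock: 16.85
position: [0.57, 0.1138, 0.1007]
tool_rot: [2.049, 1.57, 0.302]
force: [0.0, 0.4, -0.9]
grip_width: 0.0132
```

Run:
```python
from h import *
p=grab_frame("wrist")
c=p["pixels"][215:285,280:360]; c=cv2.convertScaleAbs(c,alpha=1.2,beta=10)
cv2.imwrite("pics/w11d.png",cv2.resize(c,None,fx=8,fy=8,interpolation=cv2.INTER_CUBIC))
s=state(); print(s["clock"],s["position"],s["force"],s["grip_width"],s["moment"])
```

```text
16.9 [0.56999529 0.11375036 0.1007867 ] [-0.00116215  0.87536477 -0.77834416] 0.013060491694787471 [ 0.03194549  0.01153787 -0.00886946]
```

View pics/w11d.png

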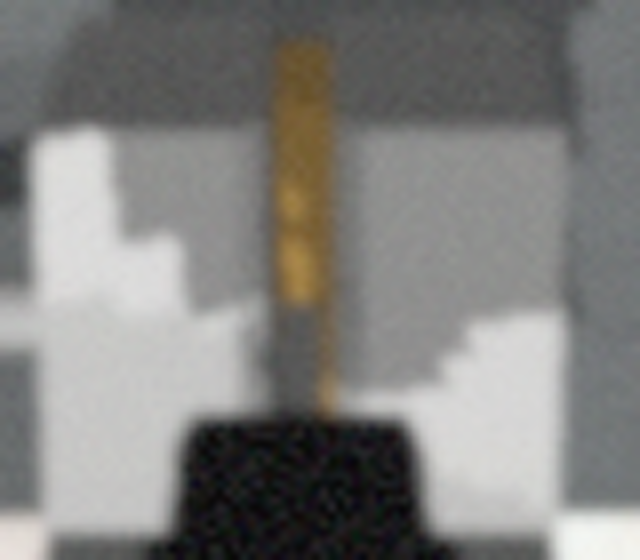

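Call:
send_rows --rows '[{"dx":0.3,"dy":0.03,"dz":0,"rx":0,"ry":0,"rz":0,"fingers":1},{"dx":0.6,"dy":0.03,"dz":0,"rx":0,"ry":0,"rz":0,"fingers":1},{"dx":0.9,"dy":0.03,"dz":0,"rx":0,"ry":0,"rz":0,"fingers":1},{"dx":1.1,"dy":0.03,"dz":0,"rx":0,"ry":0,"rz":0,"fingers":1},{"dx":1.3,"dy":0.02,"dz":0,"rx":0,"ry":0,"rz":0,"fingers":1},{"dx":1.5,"dy":0,"dz":0,"rx":0,"ry":0,"rz":0,"fingers":1},{"dx":1.65,"dy":-0.01,"dz":0,"rx":0,"ry":0,"rz":0,"fingers":1},{"dx":1.7,"dy":-0.02,"dz":0,"rx":0,"ry":0,"rz":0,"fingers":1}]'

```text
clock: 17.9
position: [0.5696, 0.1137, 0.0833]
tool_rot: [-1.205, 1.571, -2.952]
force: [-0.5, 0.0, -0.7]
grip_width: 0.0134
```

Call:
send_rows --rows '[{"dx":0.03,"dy":-0.01,"dz":0,"rx":0,"ry":0,"rz":0,"fingers":1},{"dx":0.06,"dy":-0.02,"dz":0,"rx":0,"ry":0,"rz":0,"fingers":1},{"dx":0.08,"dy":-0.02,"dz":0,"rx":0,"ry":0,"rz":0,"fingers":1},{"dx":0.1,"dy":-0.03,"dz":0,"rx":0,"ry":0,"rz":0,"fingers":1},{"dx":0.12,"dy":-0.03,"dz":0,"rx":0,"ry":0,"rz":0,"fingers":1},{"dx":0.14,"dy":-0.04,"dz":0,"rx":0,"ry":0,"rz":0,"fingers":1},{"dx":0.15,"dy":-0.04,"dz":0,"rx":0,"ry":0,"rz":0,"fingers":1},{"dx":0.15,"dy":-0.04,"dz":0,"rx":0,"ry":0,"rz":0,"fingers":1}]'

```text
clock: 18.9
position: [0.5692, 0.1138, 0.0819]
tool_rot: [-1.928, 1.571, 2.609]
force: [-1.6, -0.0, 1.1]
grip_width: 0.0135
```

Call:
send_rows --rows '[{"dx":0.02,"dy":-0.01,"dz":0,"rx":0,"ry":0,"rz":0,"fingers":1},{"dx":0.03,"dy":-0.02,"dz":0,"rx":0,"ry":0,"rz":0,"fingers":1},{"dx":0.04,"dy":-0.02,"dz":0,"rx":0,"ry":0,"rz":0,"fingers":1},{"dx":0.05,"dy":-0.03,"dz":0,"rx":0,"ry":0,"rz":0,"fingers":1},{"dx":0.06,"dy":-0.03,"dz":0,"rx":0,"ry":0,"rz":0,"fingers":1},{"dx":0.08,"dy":-0.04,"dz":0,"rx":0,"ry":0,"rz":0,"fingers":1},{"dx":0.1,"dy":-0.04,"dz":0,"rx":0,"ry":0,"rz":0,"fingers":1},{"dx":0.1,"dy":-0.04,"dz":0,"rx":0,"ry":0,"rz":0,"fingers":1}]'

```text
clock: 19.9
position: [0.569, 0.1139, 0.081]
tool_rot: [2.031, 1.57, 0.284]
force: [1.8, -0.1, 5.4]
grip_width: 0.0135
```

Call:
send_rows --rows '[{"dx":0.02,"dy":0,"dz":0,"rx":0,"ry":0,"rz":0,"fingers":1},{"dx":0.03,"dy":0,"dz":0,"rx":0,"ry":0,"rz":0,"fingers":1},{"dx":0.04,"dy":0,"dz":0,"rx":0,"ry":0,"rz":0,"fingers":1},{"dx":0.05,"dy":0,"dz":0,"rx":0,"ry":0,"rz":0,"fingers":1},{"dx":0.06,"dy":0,"dz":0,"rx":0,"ry":0,"rz":0,"fingers":1},{"dx":0.07,"dy":0,"dz":0,"rx":0,"ry":0,"rz":0,"fingers":1},{"dx":0.08,"dy":0,"dz":0,"rx":0,"ry":0,"rz":0,"fingers":1},{"dx":0.08,"dy":0,"dz":0,"rx":0,"ry":0,"rz":0,"fingers":1}]'

```text
clock: 20.9
position: [0.569, 0.1139, 0.0802]
tool_rot: [2.003, 1.57, 0.256]
force: [1.8, -0.6, 4.7]
grip_width: 0.0129
```

Call:
send_rows --rows '[{"dx":0.02,"dy":0,"dz":0,"rx":0,"ry":0,"rz":0,"fingers":1},{"dx":0.04,"dy":0,"dz":0,"rx":0,"ry":0,"rz":0,"fingers":1},{"dx":0.06,"dy":0,"dz":0,"rx":0,"ry":0,"rz":0,"fingers":1},{"dx":0.08,"dy":0,"dz":0,"rx":0,"ry":0,"rz":0,"fingers":1},{"dx":0.1,"dy":0,"dz":0,"rx":0,"ry":0,"rz":0,"fingers":1},{"dx":0.12,"dy":0,"dz":0,"rx":0,"ry":0,"rz":0,"fingers":1},{"dx":0.13,"dy":0,"dz":0,"rx":0,"ry":0,"rz":0,"fingers":1},{"dx":0.13,"dy":0,"dz":0,"rx":0,"ry":0,"rz":0,"fingers":1}]'

```text
clock: 21.9
position: [0.569, 0.1139, 0.0789]
tool_rot: [2.029, 1.57, 0.282]
force: [1.7, 0.2, 5.9]
grip_width: 0.0134
```

Call:
send_rows --rows '[{"dx":0.04,"dy":0,"dz":0,"rx":0,"ry":0,"rz":0,"fingers":1},{"dx":0.08,"dy":0,"dz":0,"rx":0,"ry":0,"rz":0,"fingers":1},{"dx":0.12,"dy":0,"dz":0,"rx":0,"ry":0,"rz":0,"fingers":1},{"dx":0.16,"dy":0,"dz":0,"rx":0,"ry":0,"rz":0,"fingers":1},{"dx":0.19,"dy":0,"dz":0,"rx":0,"ry":0,"rz":0,"fingers":1},{"dx":0.22,"dy":0,"dz":0,"rx":0,"ry":0,"rz":0,"fingers":1},{"dx":0.25,"dy":0,"dz":0,"rx":0,"ry":0,"rz":0,"fingers":1},{"dx":0.25,"dy":0,"dz":0,"rx":0,"ry":0,"rz":0,"fingers":1}]'

```text
clock: 22.9
position: [0.569, 0.1139, 0.0763]
tool_rot: [2.04, 1.57, 0.293]
force: [4.4, -0.9, 2.5]
grip_width: 0.0132
```

Call:
send_rows --rows '[{"dx":0.08,"dy":0.02,"dz":0,"rx":0,"ry":0,"rz":0,"fingers":1},{"dx":0.16,"dy":0.04,"dz":0,"rx":0,"ry":0,"rz":0,"fingers":1},{"dx":0.25,"dy":0.05,"dz":0,"rx":0,"ry":0,"rz":0,"fingers":1},{"dx":0.35,"dy":0.05,"dz":0,"rx":0,"ry":0,"rz":0,"fingers":1},{"dx":0.45,"dy":0.05,"dz":0,"rx":0,"ry":0,"rz":0,"fingers":1},{"dx":0.55,"dy":0.05,"dz":0,"rx":0,"ry":0,"rz":0,"fingers":1},{"dx":0.65,"dy":0.05,"dz":0,"rx":0,"ry":0,"rz":0,"fingers":1},{"dx":0.7,"dy":0.05,"dz":0,"rx":0,"ry":0,"rz":0,"fingers":1}]'

```text
clock: 23.9
position: [0.5691, 0.1137, 0.0691]
tool_rot: [-1.178, 1.57, -2.925]
force: [-0.3, -0.5, 2.7]
grip_width: 0.0133
```

Run:
```python
from h import *
p=grab_frame("wrist")
cv2.imwrite("pics/w12.png",p["pixels"])
p=grab_frame("side"); cv2.imwrite("pics/s12.png",cv2.resize(p["pixels"][180:340,190:350],None,fx=4,fy=3.7))
s=state(); print(s["clock"],s["position"],s["force"],s["grip_width"],s["moment"])
```

```text
24.0 [0.56912276 0.11373471 0.06914152] [ 0.5541708  -0.4924072  -0.33987841] 0.013026423647245959 [ 0.10682219 -0.13301663 -0.00846576]
```

View pics/w12.png

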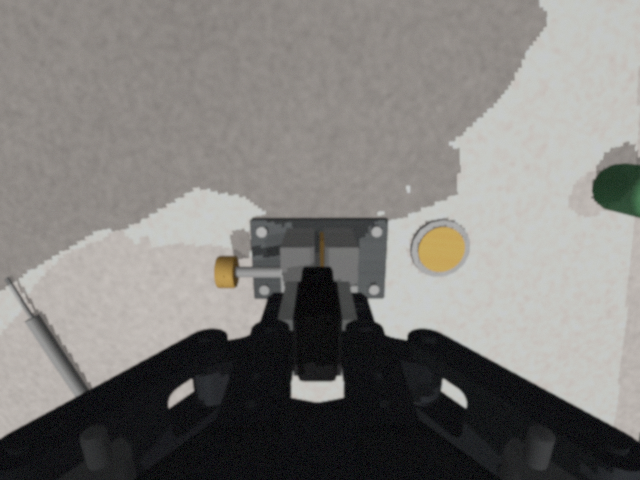

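View pics/s12.png

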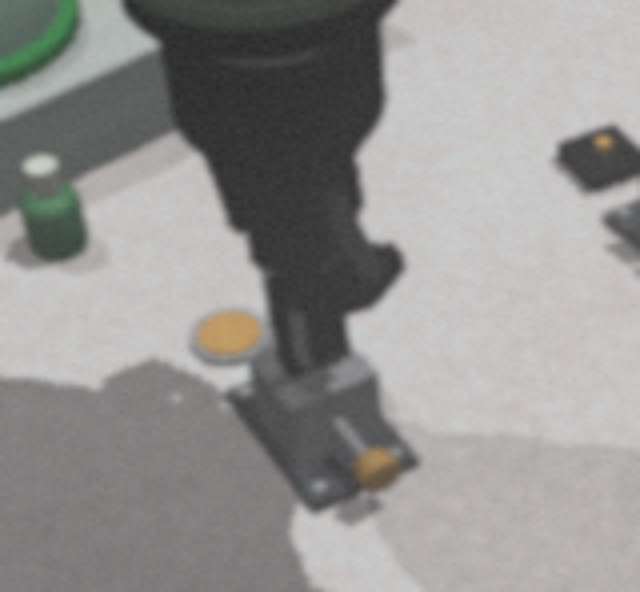

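Call:
send_rows --rows '[{"dx":0.05,"dy":0,"dz":0,"rx":0,"ry":0,"rz":0,"fingers":1},{"dx":0.1,"dy":0,"dz":0,"rx":0,"ry":0,"rz":0,"fingers":1},{"dx":0.15,"dy":0,"dz":0,"rx":0,"ry":0,"rz":0,"fingers":1},{"dx":0.2,"dy":0,"dz":0,"rx":0,"ry":0,"rz":0,"fingers":1},{"dx":0.25,"dy":0,"dz":0,"rx":0,"ry":0,"rz":0,"fingers":1},{"dx":0.3,"dy":0,"dz":0,"rx":0,"ry":0,"rz":0,"fingers":1},{"dx":0.35,"dy":0,"dz":0,"rx":0,"ry":0,"rz":0,"fingers":1},{"dx":0.4,"dy":0,"dz":0,"rx":0,"ry":0,"rz":0,"fingers":1}]'

```text
clock: 25.0
position: [0.5692, 0.1138, 0.0652]
tool_rot: [-1.334, 1.571, -3.081]
force: [-2.1, 0.4, 1.4]
grip_width: 0.0135
```

Call:
send_rows --rows '[{"dx":0.02,"dy":0,"dz":0,"rx":0,"ry":0,"rz":0,"fingers":1},{"dx":0.04,"dy":0,"dz":0,"rx":0,"ry":0,"rz":0,"fingers":1},{"dx":0.06,"dy":0,"dz":0,"rx":0,"ry":0,"rz":0,"fingers":1},{"dx":0.08,"dy":0,"dz":0,"rx":0,"ry":0,"rz":0,"fingers":1},{"dx":0.1,"dy":0,"dz":0,"rx":0,"ry":0,"rz":0,"fingers":1},{"dx":0.11,"dy":0,"dz":0,"rx":0,"ry":0,"rz":0,"fingers":1},{"dx":0.12,"dy":0,"dz":0,"rx":0,"ry":0,"rz":0,"fingers":1},{"dx":0.12,"dy":0,"dz":0,"rx":0,"ry":0,"rz":0,"fingers":1}]'

```text
clock: 26.0
position: [0.5692, 0.1138, 0.0641]
tool_rot: [-1.149, 1.571, -2.896]
force: [-2.9, -0.3, 0.4]
grip_width: 0.0134
```

Call:
send_rows --rows '[{"dx":0.02,"dy":0,"dz":0,"rx":0,"ry":0,"rz":0,"fingers":1},{"dx":0.04,"dy":0,"dz":0,"rx":0,"ry":0,"rz":0,"fingers":1},{"dx":0.06,"dy":0,"dz":0,"rx":0,"ry":0,"rz":0,"fingers":1},{"dx":0.08,"dy":0,"dz":0,"rx":0,"ry":0,"rz":0,"fingers":1},{"dx":0.09,"dy":0,"dz":0,"rx":0,"ry":0,"rz":0,"fingers":1},{"dx":0.1,"dy":0,"dz":0,"rx":0,"ry":0,"rz":0,"fingers":1},{"dx":0.1,"dy":0,"dz":0,"rx":0,"ry":0,"rz":0,"fingers":1},{"dx":0.1,"dy":0,"dz":0,"rx":0,"ry":0,"rz":0,"fingers":1}]'

```text
clock: 27.0
position: [0.5693, 0.1138, 0.0639]
tool_rot: [1.323, 1.57, -0.424]
force: [-10.3, -0.5, 18.6]
grip_width: 0.0133
```

Run:
```python
from h import *
p=grab_frame("side"); cv2.imwrite("pics/s13.png",cv2.resize(p["pixels"][220:320,220:320],None,fx=6,fy=6,interpolation=cv2.INTER_CUBIC))
s=state(); print(s["clock"],s["position"],s["force"],s["grip_width"],s["moment"])
```

```text
27.05 [0.56932987 0.11380031 0.06390945] [-9.27601105 -1.7674444  18.39415539] 0.013224742215602036 [-0.14533953  2.26715706  0.00257201]
```

View pics/s13.png

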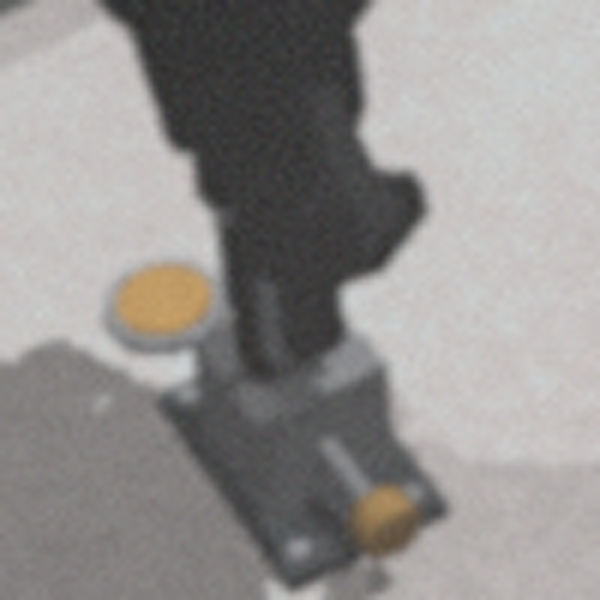

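Call:
send_rows --rows '[{"dx":-0.06,"dy":-0.03,"dz":0,"rx":0,"ry":0,"rz":0,"fingers":1},{"dx":-0.06,"dy":-0.03,"dz":0,"rx":0,"ry":0,"rz":0,"fingers":1},{"dx":-0.06,"dy":-0.03,"dz":0,"rx":0,"ry":0,"rz":0,"fingers":0.2},{"dx":-0.06,"dy":-0.03,"dz":0,"rx":0,"ry":0,"rz":0,"fingers":-0.2},{"dx":-0.06,"dy":-0.03,"dz":0,"rx":0,"ry":0,"rz":0,"fingers":-0.4},{"dx":-0.06,"dy":-0.03,"dz":0,"rx":0,"ry":0,"rz":0,"fingers":-0.4},{"dx":-0.06,"dy":-0.03,"dz":0,"rx":0,"ry":0,"rz":0,"fingers":-0.4},{"dx":-0.06,"dy":-0.03,"dz":0,"rx":0,"ry":0,"rz":0,"fingers":-0.4}]'

```text
clock: 28.05
position: [0.569, 0.1138, 0.0637]
tool_rot: [2.905, 1.571, 1.158]
force: [0.1, 0.4, 0.2]
grip_width: 0.0601
```

Call:
send_rows --rows '[{"dx":-1,"dy":0,"dz":0,"rx":0,"ry":0,"rz":0,"fingers":-0.4},{"dx":-3,"dy":0,"dz":0,"rx":0,"ry":0,"rz":0,"fingers":-0.4},{"dx":-6,"dy":0,"dz":0,"rx":0,"ry":0,"rz":0,"fingers":-0.4},{"dx":-10,"dy":0,"dz":0,"rx":0,"ry":0,"rz":0,"fingers":-0.4},{"dx":-12,"dy":0,"dz":0,"rx":0,"ry":0,"rz":0,"fingers":-0.4},{"dx":-12,"dy":0,"dz":0,"rx":0,"ry":0,"rz":0,"fingers":-0.4},{"dx":-12,"dy":0,"dz":0,"rx":0,"ry":0,"rz":0,"fingers":-0.4},{"dx":-12,"dy":0,"dz":0,"rx":0,"ry":0,"rz":0,"fingers":-0.4}]'

```text
clock: 29.05
position: [0.5686, 0.1137, 0.1829]
tool_rot: [-1.195, 1.569, -2.942]
force: [-0.4, -0.5, 0.3]
grip_width: 0.0599
```

Run:
```python
from h import *
p=grab_frame("side"); cv2.imwrite("pics/s14.png",cv2.resize(p["pixels"][210:330,200:340],None,fx=5,fy=5,interpolation=cv2.INTER_CUBIC))
s=state(); print(s["clock"],s["position"],s["force"],s["grip_width"])
p=grab_frame("wrist"); np.save("w14.npy",p,allow_pickle=True);cv2.imwrite("pics/w14.png",cv2.resize(p["pixels"][150:300,220:420],None,fx=4,fy=4,interpolation=cv2.INTER_CUBIC))
```

```text
29.1 [0.56864596 0.11379735 0.18296071] [ 0.02028754 -0.08510381 -0.87993735] 0.06007769067739998
```

View pics/s14.png

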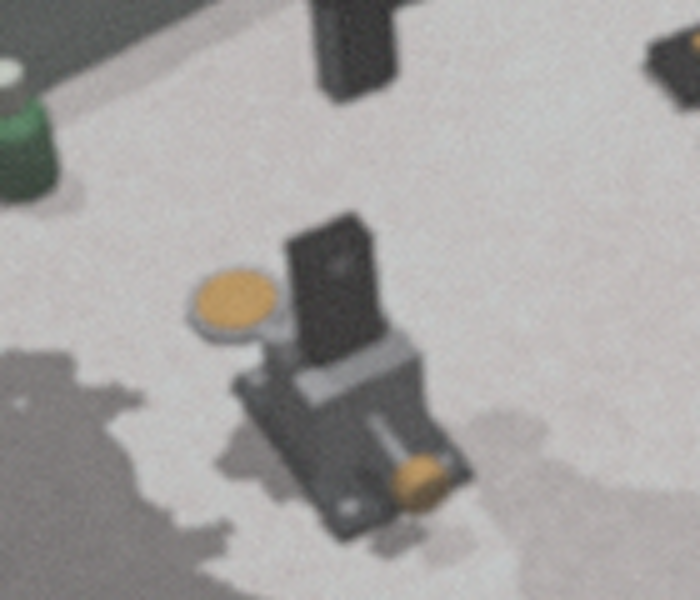

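View pics/w14.png

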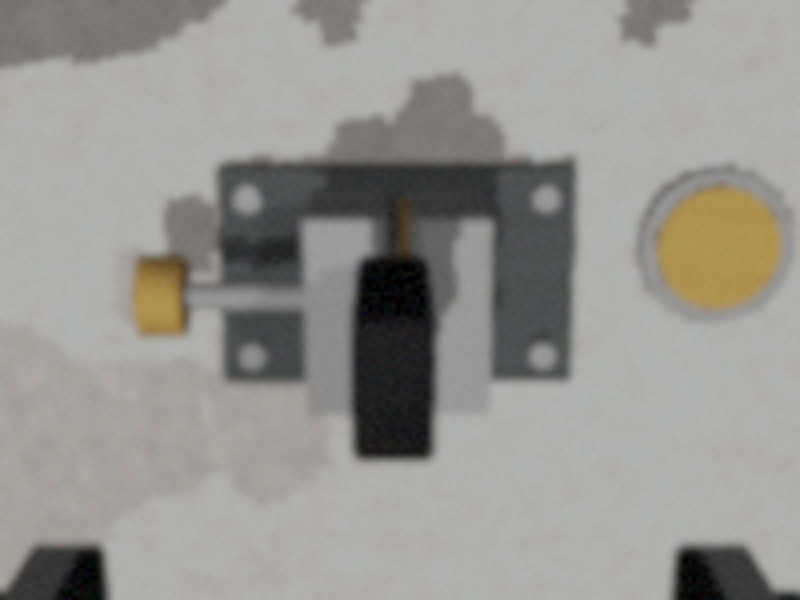

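Run:
```python
from h import *
p=np.load("w14.npy",allow_pickle=True).item();s=state()
W=np.array([onz(p,((X+.5)/4-.5+220,(Y+.5)/4-.5+150),.095)[:2] for X,Y in [(356,322),(432,322),(432,456),(355,456)]]); print("top",W.mean(0))
J=np.array([onz(p,((X+.5)/4-.5+220,(Y+.5)/4-.5+150),.045)[:2] for X,Y in [(302,218),(494,218),(490,412),(307,412)]]); print("jaw",J.mean(0))
a=-.178; d=W.mean(0)-J.mean(0); print("in holder",d@[np.cos(a),np.sin(a)],d@[-np.sin(a),np.cos(a)])
q=grab_frame("side"); c=J.mean(0)
print(s["force"])
# predicted handle corners in side view if upright
ex=np.array([np.cos(a),np.sin(a),0]);ey=np.array([-np.sin(a),np.cos(a),0]);o=np.r_[W.mean(0),0]
for z in (.045,.095): print(z,[((u-[200,210])*5+2).round(0).tolist() for u in proj(q,[o+ex*i*.007+ey*j*.013+[0,0,z] for i in(-1,1) for j in(-1,1)])])
```

```text
top [0.56850078 0.11556012]
jaw [0.56947445 0.11532484]
in holder -0.000999948758868244 5.916671711148113e-05
[-0.1056634   0.51709739  0.01695784]
0.045 [[383.0, 348.0], [311.0, 381.0], [363.0, 321.0], [291.0, 353.0]]
0.095 [[372.0, 238.0], [297.0, 271.0], [351.0, 212.0], [276.0, 244.0]]
```

Run:
```python
from h import *
print(job.job_done())
s=telemetry.observe(); print(s["clock"],s["force"])
```

```text
the job is handed in; nothing more can be done
None
the job is handed in; nothing more can be done
```

The feeler's blade is fully home in the middle holder, the one that takes it, and I handed the job in at about 29 s. The gripper is open and about 12 cm above the feeler. `job_done` gives no verdict.

- **Right-hand holder (beside the rack):** it jammed with the handle about 17 mm above the jaws, and I backed off at 14.8 N.
- **Middle holder:** the pad gave way at about 5–6 N, and the handle came down onto the jaws as expected. At the bottom the push reached about 18.6 N, over the 12–15 N guide, but that was the handle resting on the jaw tops, not a wedged blade. I eased it off before letting go.
- **Left-hand holder:** not probed, since exactly one holder is free and the middle one had yielded.

**Last checks:**
- The wrist camera put the feeler 1.0 mm across the gap (towards the fixed jaw) and 0.1 mm along it from the gap's middle, within the 5 and 12 mm limits.
- In the side camera, a predicted upright handle landed a few pixels to about 20 pixels off in a five-times enlargement. Its lean agreed with the picture, so I read it as upright.
- The wrist force was near zero.
- I did not re-measure the bystanders. In the last pictures, the ones in view looked undisturbed.

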